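Hold the setting square in the corner of the plate nest

ROBOT

A 6-joint arm with a two-finger parallel gripper is mounted at the origin on the work surface. World frame = base frame: x ahead of the robot, y to its left, z up, the work surface at z = 0. Lengths are in m, angles in rad, forces in N, time in s.
With the tool pointing down it reaches from about 0.375 to 0.825 m from the base axis. Payload 5.5 kg.
Tool frame: the origin (TCP) lies between the finger pads; the fingertips stand 17 mm ahead of it and the grasp point (between the pads) lies 2 mm behind it (manip.tip_reach is the distance from the TCP to the fingertips, in m); y points along the fingers, z is the direction in which the jaws open and shut, and the axes are right-handed (so a half turn about y gives the same grasp; the last joint's range is limited). The gripper opens to 85 mm and grips with 20 to 120 N. Pads are 22 mm wide; open, the fingers measure 114 mm over their backs; the gripper's body (76 mm by 85 mm) begins 54 mm behind the grasp point. The pads swing forward as they close: fully open they stand 13 mm farther back than shut.
Start: joints at [1.231, 0.314, -0.047, 1.21, 0, 1.571], TCP at [0.2, 0.566, 0.248] pointing down, gripper open.
Joint ranges: [-2.67, 2.67], [-0.69, 1.73], [-1.03, 1.25], [-2.08, 2.16], [-1.42, 1.45], [-3.14, 3.14]. Speed limits (rad/s): [2.39, 2.39, 3.01, 3.14, 3.14, 3.14].

INTERFACE

Orientations are given as a unit quaternion [x, y, z, w].
In Python, from station import manip gives the robot as it stands. Calls block until the motion is done:
- manip.move_pose(position, orientation): joint-space move of the TCP to a pose.
- manip.move_straight(position, orientation=None, speed=0.15): straight line of the TCP; orientation=None keeps the orientation; speed is the mean speed in m/s.
- manip.goto_joints(angles): joint-space move.
- manip.move_gripper(opening): finger opening in m; the grip force is fixed at half the most; returns when the fingers have stopped.
- manip.wait(seconds).
- manip.solve_ik(position, orientation): joint angles nearest the present ones, or None.
- manip.read_camera(name): name is "scene" or "top"; returns a dict with "color" (420x560x3 uint8, red, green, blue), "vfov" (degrees; the focal length in pixels is half the picture's height over the tangent of half this angle, whatever the lens; pixels are square), "cx", "cy" (the principal point, pixels), "pose" (4x4, takes a point from camera to world coordinates). Camera axes: x right, y down, z forward; pixel columns grow to the right and rows downward; lengths in m; the calibration is good to about 2 mm. A picture is of the moment at which its call begins. There is no depth.
A pose or a line that the arm cannot do raises manip.PlanningError and nothing moves.
- manip.hand_in(): hands the job in, once; it reports no verdict.
Trained networks look in the newest picture that a camera, given by its name, has taken for a name from the list of things; names that differ only in an ending like _2 or _b are one class to them, and where a whole thing is asked for, a point or a joint stands for the part that bears it (a point fixed in the world has none). Each returns a list of dicts, best first, with "score" (0 to 1); they miss things now and then, are a little off and sometimes report something else, mostly with a low value. They report only what shows in the picture. A call takes as long as a camera call. They do not tell look-alikes from the thing itself.
- manip.regions_of(camera, label): "mask" (420x560 bool, what is visible of it).
- manip.place_of(camera, label): "xyz" ([x, y, z] in m, in the coordinates of the camera as it stood for that picture, good to about 4 mm: a listed point, or the origin of a listed thing).
Readings, each from a call of its own:
- manip.read_time_s(): time.
- manip.read_qpos(): joint angles.
- manip.read_joint_vel(): joint speeds.
- manip.read_effort(): joint torques, N m.
- manip.read_position(): TCP position.
- manip.read_orientation(): TCP orientation.
- manip.read_contact_force(): force on the tool from outside, world axes, zero at the start.
- manip.read_ft_torque(): the same for the moment, N m.
- manip.read_gripper_width(): finger opening in m.
Only numpy, scipy, OpenCV 4.12 (cv2) and the standard library are available. Lean on these libraries where they do the work, as an engineer would, in place of code of your own. Each camera call takes 0.05 s, during which the arm holds its last target. There are 200 camera calls.

TASK

The reagent bottle standing in the corner of the plate nest is in the way: stand it upright in the shallow spill tray and let go of it. Then take the setting square by its grip, set it down in the nest and press it into the corner until both of its outer faces lie flat against the two fences, and finish while still gripping it and pressing it lightly against both fences, so that the nest can be checked for squareness. Do not knock the bottle over, and leave everything else on the bench where it is.

Things in the scene. Friction and masses are not known exactly. Their poses are not given: they have to be found in the camera images.
- nest: plate nest screwed to the bench: grey base plate 10 mm thick with two low aluminium fences that meet in an inside right angle. Origin: at bench level under that inside corner. x runs along the long fence into the nest, y along the short fence into the nest, z up. The base plate spans x from -14 to 140 mm and y from -14 to 130 mm; its top is at z = 10 mm
- fence_long: the longer fence: aluminium bar 140 mm long along nest x, 14 mm thick, 18 mm tall on the base plate (top 28 mm above the bench). Origin and axes as the nest's; its inner face is the plane y = 0, facing +y
- fence_short: the shorter fence: aluminium bar 110 mm long along nest y, 14 mm thick, same height. Origin and axes as the nest's; its inner face is the plane x = 0, facing +x
- square: loose L-shaped steel setting square, 0.25 to 0.4 kg, two equal arms 100 mm long outside, 18 mm wide, 22 mm tall, with a diagonal brace carrying an upright grip. Origin: on the underside, below the middle of the grip; z up. Outer faces: planes x = -50 mm and y = -50 mm; the arms run along +x and +y from the outer corner. Seated, its x and y point as the nest's do
- square_corner (a point): outer corner of the setting square, on its underside: (-50, -50, 0) mm in the square's axes
- square_grip (a point): middle of the square's upright black grip, (0, 0, 45) mm in the square's axes. The grip is a bar, top 62 mm above the underside, free all round above 22 mm; 18 mm thick along the diagonal from the outer corner to the grip (x = y), 44 mm long across that diagonal
- bottle: clear glass reagent bottle with paper label and orange cap, 115 mm tall, body 56 mm in diameter, narrowing above about 80 mm to a cap 26 mm in diameter that takes up the top 16 mm, 0.13 to 0.25 kg; stands on the nest's base plate, about in the corner. Origin: centre of its underside, z up
- tray: white square spill tray fixed to the bench, 105 mm outside, 12 mm tall, walls 3 mm, floor 3 mm thick. Origin: centre of its underside. It stands either on the far right of the nest or on its near left, the tip box (tip_box) in the other place
- tip_box: bystander: navy box of pipette tips with a cream lid, 83 x 120 mm, 59 mm tall. Origin: centre of its underside
- jar: bystander: white jar 48 mm in diameter, 70 mm tall, near the middle of the bench. Origin: centre of its underside
- pipette: bystander: hand pipette lying on the bench, about 240 mm long along its y, 27 mm tall, right. Origin: on its underside, near where tip and handle meet
- marker: bystander: black marker with a green cap lying on the bench, 120 mm long along its y, 13 mm tall, near the robot. Origin: its middle, on the underside
- dish: bystander: clear round dish 90 mm in diameter, 30 mm tall, right. Origin: centre of its underside
- wash: bystander: white bottle with a blue cap, 60 mm in diameter, 130 mm tall, left. Origin: centre of its underside
Mind the look-alikes: they are no part of the job. What is shaped like the bottle but purple, red or turquoise is not meant.

How it is judged:
By the outcome, as a careful person would: the job done as asked, in the order asked, and still so for the second after the job is handed in, while the arm keeps its last pose, push and grip.
It also fails if it takes over 70 s, if anything falls off the work surface, if the arm or the gripper's body presses on something with over 40 N, if the wrist force passes 120 N, or if a joint passes its speed limit or range.

## Working session

There is one attempt and no reset: what is moved stays moved. The work goes in short steps, each a Python script; the robot and the scene stay as the last script left them, time stands still between calls to the robot, and variables do not carry over. Pictures are saved under pics/ and viewed, about 8 in all and at most 12, crops included, and the job is handed in when it is done.

```bash
mkdir -p pics; ls; python3 - <<'E'
from station import manip
import cv2,numpy as np
for c in ("scene","top"):
    r=manip.read_camera(c)
    cv2.imwrite(f"pics/{c}0.png",cv2.resize(r["color"][:,:,::-1],(784,588),interpolation=cv2.INTER_CUBIC))
    T=np.array(r["pose"]);print(c,r["vfov"],r["cx"],r["cy"],T.round(4).tolist())
    f=210/np.tan(np.radians(r["vfov"]/2))
    for l in ["nest","square","square_corner","square_grip","bottle","tray","tip_box","jar","wash","dish","pipette","marker"]:
        for d in manip.place_of(c,l)[:4]:
            p=np.array(d["xyz"]);w=T[:3,:3]@p+T[:3,3]
            print(l,round(d["score"],2),w.round(4),"px",(f*p[:2]/p[2]+[r["cx"],r["cy"]]).round())
print(manip.read_position(),manip.read_orientation(),manip.read_time_s())
E
```

```text
pics
scene 47.138215625741665 273.5594441413676 215.7219634199328 [[-0.5122, 0.7235, -0.4628, 1.1755], [0.8588, 0.4265, -0.2838, 0.356], [-0.0079, -0.5428, -0.8398, 1.1881], [0.0, 0.0, 0.0, 1.0]]
nest 0.97 [ 0.6759  0.1852 -0.0011] px [318. 295.]
nest 0.69 [ 0.3795  0.1045 -0.0006] px [341. 203.]
square 0.86 [ 0.4832 -0.2662 -0.0018] px [219. 177.]
square 0.55 [0.3635 0.2439 0.001 ] px [386. 219.]
square_corner 0.92 [ 0.4174 -0.297   0.0022] px [222. 158.]
square_grip 0.81 [ 0.4783 -0.2682  0.0409] px [218. 167.]
bottle 0.79 [ 0.5881  0.1191 -0.0024] px [312. 259.]
bottle 0.77 [0.7388 0.227  0.0071] px [321. 321.]
bottle 0.7 [ 0.5939  0.3397 -0.0047] px [384. 299.]
bottle 0.61 [ 0.704   0.0551 -0.0049] px [271. 281.]
tray 0.7 [0.3637 0.247  0.0021] px [387. 219.]
tip_box 0.8 [ 0.6939 -0.097   0.0026] px [226. 252.]
jar 0.54 [ 0.3893 -0.0061 -0.0021] px [307. 190.]
wash 0.55 [0.559  0.451  0.0022] px [430. 307.]
dish 0.67 [ 0.4723 -0.474  -0.0029] px [168. 149.]
pipette 0.69 [ 0.7127 -0.3316 -0.0046] px [156. 222.]
marker 0.73 [ 0.3799  0.1071 -0.0012] px [342. 204.]
marker 0.5 [ 0.47
[... 774 characters left out ...]
 [ 0.6783  0.1823 -0.001 ] px [222. 168.]
tray 0.72 [ 0.4689 -0.4718  0.0042] px [462. 245.]
tray 0.58 [ 0.3682  0.2387 -0.0004] px [197. 280.]
tip_box 0.94 [ 0.6928 -0.0999  0.0016] px [323. 164.]
tip_box 0.69 [ 0.4142 -0.2994  0.0006] px [398. 265.]
tip_box 0.17 [ 0.3674  0.2386 -0.0049] px [197. 280.]
jar 0.8 [ 0.3839 -0.0032  0.0021] px [287. 275.]
wash 0.68 [0.5638 0.4487 0.0021] px [124. 207.]
dish 0.83 [ 0.4683 -0.4716 -0.0008] px [461. 245.]
dish 0.32 [ 0.676   0.1853 -0.0052] px [221. 169.]
pipette 0.93 [ 0.7131 -0.3364 -0.001 ] px [408. 158.]
marker 0.55 [ 0.377   0.1053 -0.0011] px [247. 277.]
[0.19996205 0.56569609 0.24831264] [-0.69691997  0.11959443 -0.11955764  0.6969259 ] 1.3
```

View pics/scene0.png

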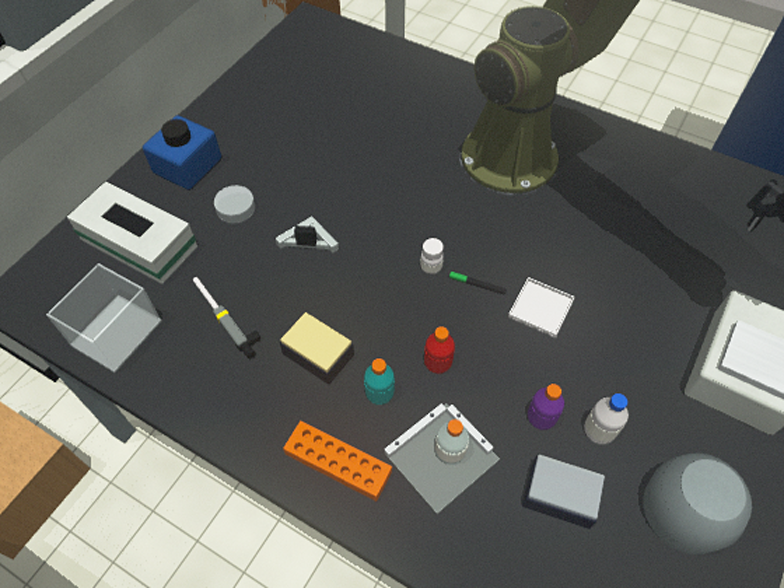

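View pics/top0.png

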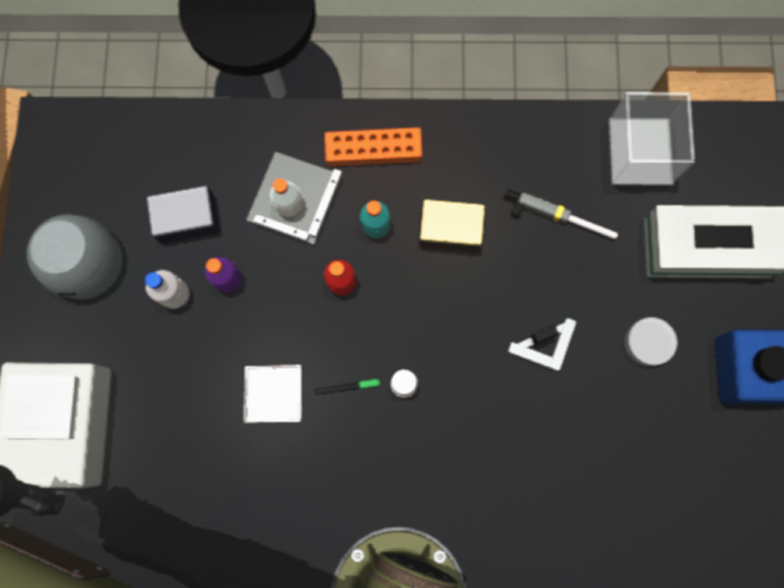

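The candidates for the bottle, in 784-pixel scene coordinates, are clear (452,440), teal (379,382), red (439,350) and purple (547,406). Only the clear one stands in the nest, so I'll confirm it with one enlarged crop. The tray is at near left, world (0.366, 0.243).

```bash
cat > h.py <<'E'
from station import manip
import numpy as np,cv2
from scipy.spatial.transform import Rotation as R
def quat(jaw):  # tool down, jaw axis at world yaw 'jaw'
    z=np.array([np.cos(jaw),np.sin(jaw),0]);y=np.array([0,0,-1.])
    return R.from_matrix(np.c_[np.cross(y,z),y,z]).as_quat()
def cam(c):
    r=manip.read_camera(c);T=np.array(r["pose"]);f=210/np.tan(np.radians(r["vfov"]/2))
    return r["color"],T,f,np.array([r["cx"],r["cy"]])
def ray(C,px,z):
    _,T,f,c=C;d=T[:3,:3]@np.r_[(np.asarray(px)-c)/f,1];o=T[:3,3];return o+d*(z-o[2])/d[2]
def proj(C,p):
    _,T,f,c=C;q=T[:3,:3].T@(np.asarray(p)-T[:3,3]);return f*q[:2]/q[2]+c
def crop(C,ctr,w,h,s):
    x0,y0=int(ctr[0]-w/2),int(ctr[1]-h/2);im=C[0][y0:y0+h,x0:x0+w,::-1]
    print("crop x0,y0",x0,y0);return cv2.resize(im,(w*s,h*s),interpolation=cv2.INTER_CUBIC)
def net(c,C,l):
    return [(round(d["score"],2),(C[1][:3,:3]@np.array(d["xyz"])+C[1][:3,3]).round(4)) for d in manip.place_of(c,l)]
E
python3 - <<'E'
from h import *
a=cam("scene");b=cam("top")
g=np.vstack([np.hstack([crop(a,(316,325),100,75,4),crop(b,(210,140),100,75,4)]),np.hstack([crop(a,(219,170),100,75,4),crop(b,(388,245),100,75,4)])])
cv2.imwrite("pics/c1.png",g)
print(R.from_quat(manip.read_orientation()).as_matrix().round(3))
for p,z in [((.739,.225),.076),((.739,.225),.25),((.366,.243),.07),((.366,.243),.25)]:
    for y in np.arange(-90,90,30): 
        q=manip.solve_ik([*p,z],quat(np.radians(y))); print(p,z,y,None if q is None else np.round(q,2))
E
```

```text
crop x0,y0 266 287
crop x0,y0 160 102
crop x0,y0 169 132
crop x0,y0 338 207
[[ 0.943 -0.     0.333]
 [-0.333  0.     0.943]
 [-0.    -1.     0.   ]]
(0.739, 0.225) 0.076 -90 [ 0.3   0.74  0.23  1.06  0.   -2.85]
(0.739, 0.225) 0.076 -60 [0.3  0.74 0.23 1.06 0.   2.91]
(0.739, 0.225) 0.076 -30 [0.3  0.74 0.23 1.06 0.   2.39]
(0.739, 0.225) 0.076 0 [0.3  0.74 0.23 1.06 0.   1.87]
(0.739, 0.225) 0.076 30 [0.3  0.74 0.23 1.06 0.   1.34]
(0.739, 0.225) 0.076 60 [0.3  0.74 0.23 1.06 0.   0.82]
(0.739, 0.225) 0.25 -90 [ 0.3   0.67  0.52  1.41  0.   -2.85]
(0.739, 0.225) 0.25 -60 [0.3  0.67 0.52 1.41 0.   2.91]
(0.739, 0.225) 0.25 -30 [0.3  0.67 0.52 1.41 0.   2.39]
(0.739, 0.225) 0.25 0 [0.3  0.67 0.52 1.41 0.   1.87]
(0.739, 0.225) 0.25 30 [0.3  0.67 0.52 1.41 0.   1.34]
(0.739, 0.225) 0.25 60 [0.3  0.67 0.52 1.41 0.   0.82]
(0.366, 0.243) 0.07 -90 [ 0.59  0.17 -0.67  0.72  0.   -2.56]
(0.366, 0.243) 0.07 -60 [ 0.59  0.17 -0.67  0.72  0.   -3.08]
(0.366, 0.243) 0.07 -30 [ 0.59  0.17 -0.67  0.72  0.    2.68]
(0.366, 0.243) 0.07 0 [ 0.59  0.17 -0.67  0.72  0.    2.16]
(0.366, 0.243) 0.07 30 [ 0.59  0.17 -0.67  0.72  0.    1.63]
(0.366, 0.243) 0.07 60 [ 0.59  0.17 -0.67  0.72  0.    1.11]
(0.366, 0.243) 0.25 -90 [ 0.59  0.01 -0.4   1.16  0.   -2.56]
(0.366, 0.243) 0.25 -60 [ 0.59  0.01 -0.4   1.16  0.   -3.08]
(0.366, 0.243) 0.25 -30 [ 0.59  0.01 -0.4   1.16  0.    2.68]
(0.366, 0.243) 0.25 0 [ 0.59  0.01 -0.4   1.16  0.    2.16]
(0.366, 0.243) 0.25 30 [ 0.59  0.01 -0.4   1.16  0.    1.63]
(0.366, 0.243) 0.25 60 [ 0.59  0.01 -0.4   1.16  0.    1.11]
```

View pics/c1.png

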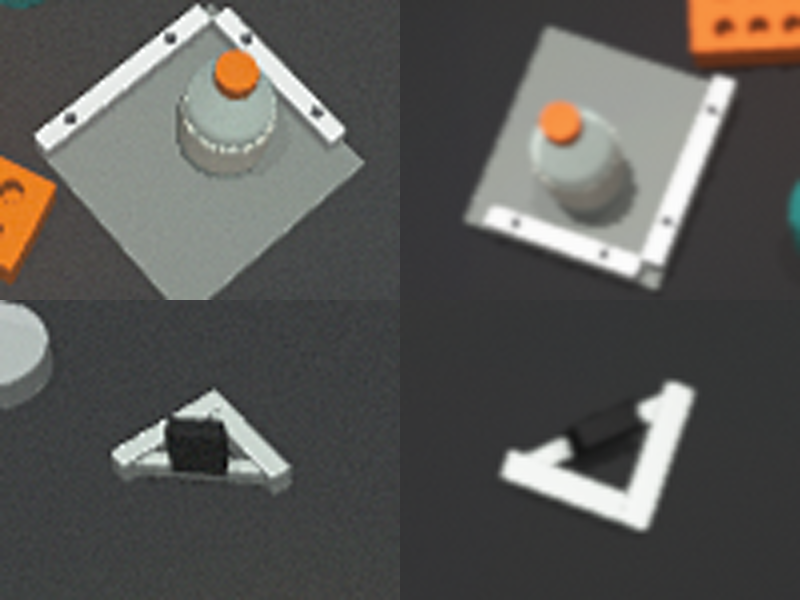

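Confirmed: the clear bottle with orange cap stands in the nest, cap at crop (238,72) scene and (560,122) top. The square at the bottom of the crops lies almost parallel to the nest. Next I triangulate the cap and grasp the bottle.

```bash
python3 - <<'E'
from h import *
a=cam("scene");b=cam("top")
pa=ray(a,(325.3,304.7),.125);pb=ray(b,(199.7,132.3),.125);print(pa,pb)
p=(pa[:2]+pb[:2])/2
assert np.linalg.norm(pa-pb)<.012 and np.linalg.norm(p-[.739,.225])<.015
q=quat(np.radians(30))
manip.move_pose([*p,.26],q)
manip.move_straight([*p,.076],speed=.12)
print(manip.read_time_s(),manip.read_contact_force())
manip.move_gripper(0.03)
print(manip.read_gripper_width(),manip.read_contact_force())
manip.move_straight([*p,.15],speed=.08)
print(manip.read_gripper_width(),manip.read_contact_force(),manip.read_time_s(),manip.read_position())
a=cam("scene");b=cam("top")
print(net("scene",a,"nest"),net("scene",a,"tray"),net("top",b,"tray"),net("top",b,"nest"))
cv2.imwrite("pics/c2.png",np.hstack([crop(a,(316,300),100,150,4),crop(b,(210,140),100,150,4)]))
E
```

```text
[0.7415326  0.22880528 0.125     ] [0.73713415 0.22564441 0.125     ]
5.4583 [0.62209837 0.18391154 0.32955654]
0.053559730106870485 [-1.96408467 -0.24397695  5.80349739]
0.05369538600322145 [-0.23736441  0.43015664 -2.28626563] 6.9333 [0.73891283 0.2270692  0.14915238]
[(0.84, array([ 0.6774,  0.1859, -0.0026]))] [(0.76, array([0.3657, 0.2432, 0.0052]))] [] [(0.71, array([ 0.6778,  0.1855, -0.0012]))]
crop x0,y0 266 225
crop x0,y0 160 65
```

View pics/c2.png

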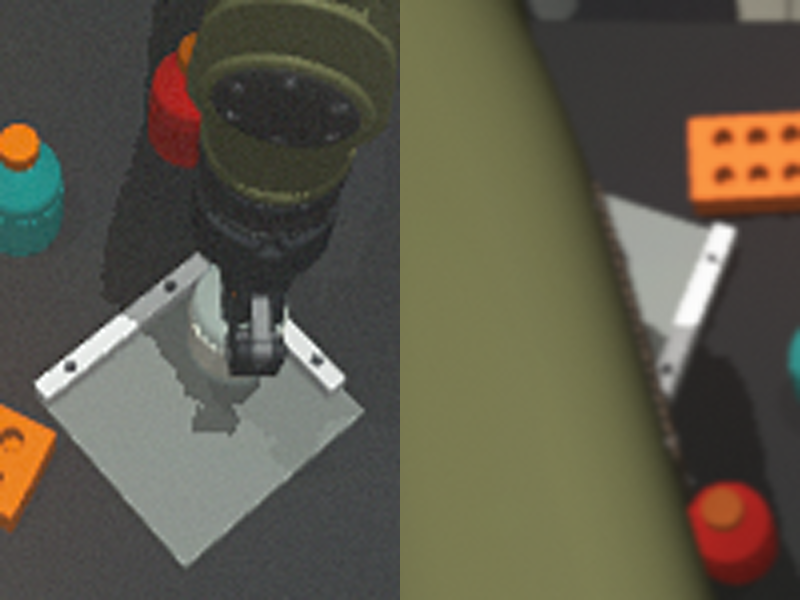

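The bottle is held (width 53.6 mm, about 2.3 N of weight) and the nest plate is clear. Next it goes into the tray.

```bash
python3 - <<'E'
from h import *
p=manip.read_position();t=[.366,.243];q=quat(np.radians(30))
manip.move_straight([p[0],p[1],.23],speed=.2)
manip.move_pose([*t,.23],q)
manip.move_straight([*t,.085],speed=.15)
f0=manip.read_contact_force()
for z in np.arange(.078,.0639,-.001):
    manip.move_straight([*t,z],speed=.03)
    f=manip.read_contact_force()
    if (f-f0)[2]>2.0: break
print(z,f0,f,manip.read_position())
manip.move_gripper(.085);manip.wait(.2)
manip.move_straight([*t,.20],speed=.15)
print(manip.read_time_s(),manip.read_contact_force())
s=np.array([.477,-.267]); 
manip.move_pose([.45,0.0,.3],quat(np.radians(30)))
a=cam("scene");b=cam("top")
print([net(c,C,l) for c,C in(("scene",a),("top",b)) for l in("bottle","square_grip","square_corner","nest")])
cv2.imwrite("pics/s3.png",a[0][:,:,::-1])
g=np.hstack([crop(a,(360,250),190,280,2),crop(b,(205,200),190,280,2)])
cv2.imwrite("pics/c3.png",g);cv2.imwrite("pics/t3.png",b[0][:,:,::-1])
print(manip.read_time_s())
E
```

```text
0.06899999999999999 [ 0.32704647 -0.11019457 -2.28551242] [-2.39935656 -1.84652959  9.9336332 ] [0.36604291 0.24305412 0.06983064]
14.5667 [ 0.0501842   0.8152645  -1.17755056]
[[(0.97, array([ 0.7018,  0.0579, -0.0029])), (0.76, array([ 0.3656,  0.2433, -0.0004])), (0.74, array([ 0.5883,  0.3379, -0.0049]))], [(0.64, array([ 0.4796, -0.2686,  0.0424]))], [], [(0.56, array([ 0.6787,  0.1844, -0.0042]))], [(0.81, array([0.5869, 0.3402, 0.0026])), (0.68, array([0.5854, 0.1218, 0.0029])), (0.67, array([0.3646, 0.2405, 0.0084]))], [(0.6, array([ 0.4745, -0.2693,  0.0412])), (0.31, array([ 0.6727,  0.1833, -0.0027]))], [(0.63, array([ 0.4172, -0.2992,  0.0008]))], [(0.74, array([0.6801, 0.1843, 0.0019]))]]
crop x0,y0 265 110
crop x0,y0 110 60
16.1333
```

View pics/c3.png

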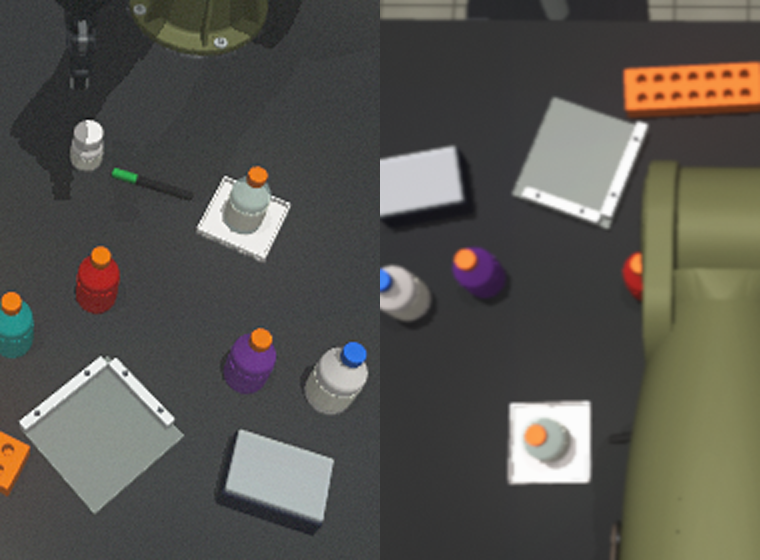

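The bottle stands upright in the tray: crop (245,215) scene, (547,440) top, and the nest is empty. Now I fit the nest and square poses (x, y, yaw) on their edges in both cameras.

```bash
cat > fit.py <<'E'
from h import *
from scipy.optimize import minimize
from scipy.ndimage import map_coordinates,gaussian_filter
# segments: (p0,p1,inward(bright) normal), mm, object frame
NEST=[((4,-14,28),(138,-14,28),(0,1)),((4,0,28),(138,0,28),(0,-1)),((140,-12,28),(140,-2,28),(-1,0)),
      ((-14,4,28),(-14,108,28),(1,0)),((0,4,28),(0,108,28),(-1,0)),((-12,110,28),(-2,110,28),(0,-1)),
      ((140,4,10),(140,128,10),(-1,0)),((4,130,10),(138,130,10),(0,-1))]
SQ=[((-48,-50,22),(48,-50,22),(0,1)),((-50,-48,22),(-50,48,22),(1,0)),((-28,-32,22),(10,-32,22),(0,-1)),
    ((-32,-28,22),(-32,10,22),(-1,0)),((50,-48,22),(50,-34,22),(-1,0)),((-48,50,22),(-34,50,22),(0,-1))]
def fit(C,M,x0,base=0.):
    im=gaussian_filter(cv2.cvtColor(C[0],cv2.COLOR_RGB2GRAY).astype(float),.6)
    P=[];N=[]
    for a,b,n in M:
        k=max(4,int(np.hypot(*np.subtract(b,a)[:2])/3))
        for t in np.linspace(0,1,k): P.append(np.add(a,t*np.subtract(b,a))/1e3);N.append((*n,0))
    P=np.array(P);N=np.array(N)*.0022;_,T,f,c=C
    def pj(W): q=(W-T[:3,3])@T[:3,:3];return f*q[:,:2]/q[:,2:]+c
    def cost(v):
        Rz=R.from_euler('z',v[2]*10).as_matrix();o=np.array([v[0],v[1],base])
        s=[map_coordinates(im,pj((P+e*N)@Rz.T+o).T[::-1],order=1,mode='nearest') for e in(1,-1)]
        return -np.tanh((s[0]-s[1])/60).mean()
    best=None
    for dx in(-.006,0,.006):
     for dy in(-.006,0,.006):
      for dw in(-.08,0,.08):
        v=np.array([x0[0]+dx,x0[1]+dy,(x0[2]+dw)/10])
        r=minimize(cost,v,method='Nelder-Mead',options=dict(initial_simplex=v+np.vstack([np.zeros(3),np.eye(3)*.003]),xatol=1e-5,fatol=1e-5))
        if best is None or r.fun<best.fun: best=r
    return best.x*[1,1,10],-best.fun
def draw(C,M,v,base=0.):
    Rz=R.from_euler('z',v[2]).as_matrix();o=np.array([v[0],v[1],base])
    pts=[[proj(C,Rz@np.array(p)/1e3+o) for p in s[:2]] for s in M];ctr=np.mean(pts,axis=(0,1))
    x0,y0=(ctr-[40,35]).astype(int);g=cv2.resize(C[0][y0:y0+70,x0:x0+80,::-1],(400,350),interpolation=cv2.INTER_CUBIC)
    for a,b in pts: cv2.line(g,*[tuple(int(u) for u in ((q-[x0,y0]+.5)*5)) for q in(a,b)],(0,0,255),1)
    return g
E
python3 - <<'E'
from fit import *
rows=[]
Cs=[cam("scene"),cam("top")]
for M,x0,n in((NEST,(.678,.185,-.33),"nest"),(SQ,(.477,-.268,-.33),"sq")):
    row=[]
    for C in Cs:
        v,s=fit(C,M,x0);print(n,v.round(4),np.degrees(v[2]).round(2),round(s,3));row.append(draw(C,M,v))
    rows.append(np.hstack(row)[:290])
cv2.imwrite("pics/c4.png",np.vstack(rows))
E
```

```text
nest [ 0.6779  0.1849 -0.3399] -19.47 0.858
nest [ 0.6762  0.184  -0.3395] -19.45 0.738
sq [ 0.4797 -0.267  -0.3566] -20.43 0.789
sq [ 0.4773 -0.2681 -0.3611] -20.69 0.937
```

View pics/c4.png

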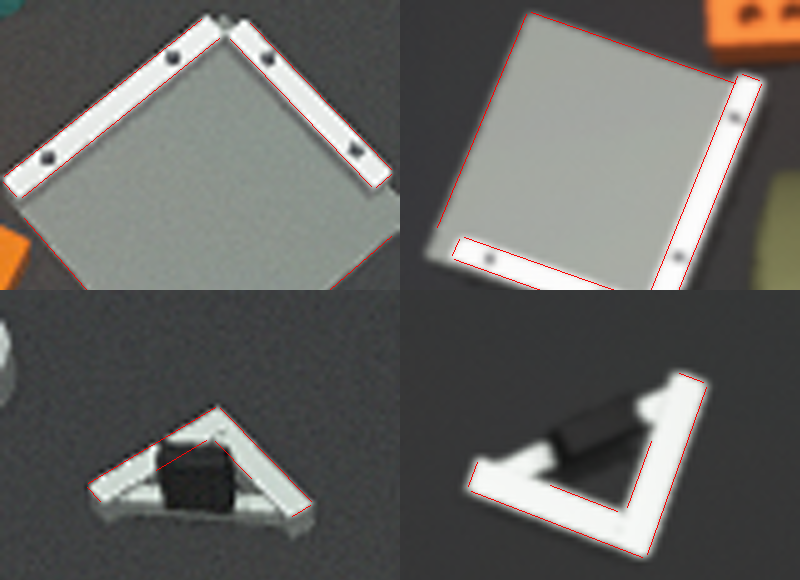

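The fits sit tightly on the edges. The nest is at (0.677, 0.1845) with yaw −19.5°, the square at (0.4785, −0.2676) with yaw −20.6°, and the two cameras agree to about 2 mm. Next I grasp the square by its grip and carry it over.

```bash
cat > n.py <<'E'
from fit import *
NY=np.radians(-19.46);NO=np.array([.677,.1845])
A=np.array([[np.cos(NY),-np.sin(NY)],[np.sin(NY),np.cos(NY)]]) # nest->world
def w(u): return NO+A@(np.asarray(u)/1e3)   # nest mm -> world
def un(): return A.T@(manip.read_position()[:2]-NO)*1e3
def fn(f0=0):
    f=manip.read_contact_force()-f0;return np.r_[A.T@f[:2],f[2]]
E
python3 - <<'E'
from n import *
s=[.4785,-.2676];q=quat(np.radians(45-20.55));qn=quat(NY+np.pi/4)
manip.move_pose([*s,.16],q)
f0=manip.read_contact_force()
manip.move_straight([*s,.046],speed=.12)
print(manip.read_contact_force()-f0)
manip.move_gripper(0.0)
print("w",manip.read_gripper_width(),manip.read_contact_force(),manip.read_ft_torque())
manip.move_straight([*s,.25],speed=.15)
print("w",manip.read_gripper_width(),manip.read_contact_force(),manip.read_ft_torque())
t=w((62,62));print(t)
manip.move_pose([*t,.25],qn)
manip.move_straight([*t,.10],speed=.15)
print(manip.read_time_s(),manip.read_contact_force(),un(),manip.read_position())
a=cam("scene");b=cam("top")
cv2.imwrite("pics/c5.png",np.hstack([crop(a,(316,300),90,140,4),crop(b,(210,140),90,140,4)]))
E
```

```text
[-2.02772425 -0.73271355  0.90868421]
w 0.0173744900482649 [-1.52223846 -0.07675792  3.6255883 ] [-0.01984765  0.20758292 -0.01828932]
w 0.017507722535205928 [-0.21752004 -1.11022952 -2.76673919] [-0.01159881 -0.06502324  0.01831407]
[0.75611343 0.22230299]
23.8 [ 0.38117323  0.5535983  -3.09211941] [62.78886189 62.42748695] [0.75699964 0.22244325 0.10148999]
crop x0,y0 271 230
crop x0,y0 165 70
```

View pics/c5.png

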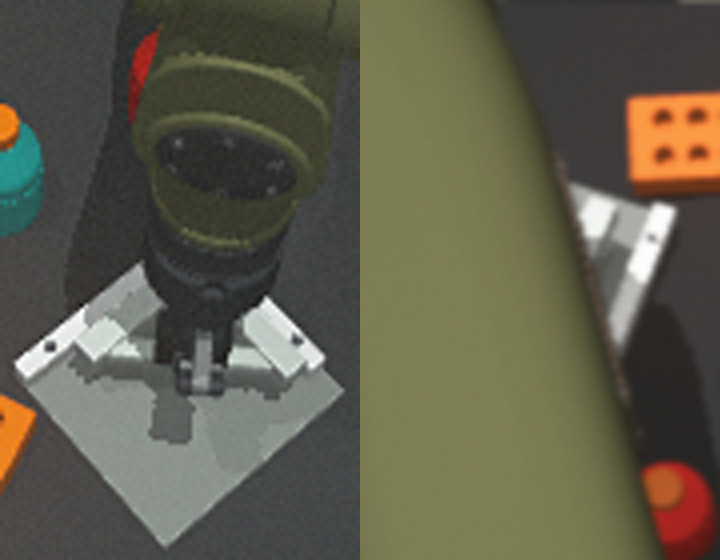

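The square is held level and parallel to the fences, above the nest. Next I touch it down and push it gently against each fence in turn, watching force and moment.

```bash
python3 - <<'E'
from n import *
t=w((62,62));f0=manip.read_contact_force();m0=manip.read_ft_torque()
manip.move_straight([*t,.062],speed=.1)
for z in np.arange(.060,.0519,-.0007):
    manip.move_straight([*t,z],speed=.03);f=fn(f0)
    if f[2]>4: break
print("down",z,f.round(1),manip.read_position().round(4))
u=np.array([62.,62.])
for ax in (1,0):
    for k in range(40):
        u[ax]-=.8
        manip.move_straight([*w(u),z],speed=.03);f=fn(f0)
        if k%3==0 or f[ax]>9: print(ax,u.round(1),un().round(2),f.round(1),(manip.read_ft_torque()-m0).round(2))
        if f[ax]>9: break
    
print(manip.read_time_s(),manip.read_gripper_width())
E
```

```text
down 0.0558 [-0.4 -1.   4.3] [0.7561 0.2223 0.0563]
1 [62.  61.2] [62.15 61.71] [-1.   0.7  5.8] [ 0.17  0.12 -0.02]
1 [62.  58.8] [62.42 59.12] [0.2 4.2 9.2] [ 0.75 -0.46  0.06]
1 [62.  56.4] [62.29 56.73] [-0.3  3.9  8.4] [ 0.82 -0.53  0.01]
1 [62. 54.] [62.26 54.33] [0.5 4.7 9.1] [ 0.83 -0.55 -0.02]
1 [62.  51.6] [62.22 51.93] [0.5 4.1 9.6] [ 0.86 -0.5   0.01]
1 [62.  49.2] [62.23 49.54] [0.5 4.5 9.5] [ 0.87 -0.48  0.01]
1 [62.  46.8] [62.3  49.04] [1.7 9.6 7.3] [ 1.82 -0.95 -0.23]
0 [61.2 46.8] [62.19 49.03] [3.5 9.7 5.8] [ 1.73 -1.42 -0.15]
0 [58.8 46.8] [60.88 49.01] [6.2 9.6 3. ] [ 1.59 -2.17 -0.16]
0 [56.4 46.8] [58.62 49.02] [7.2 9.5 3.5] [ 1.56 -2.26 -0.1 ]
0 [54.  46.8] [56.23 49.  ] [6.5 9.9 3.1] [ 1.62 -2.23 -0.07]
0 [51.6 46.8] [53.84 49.  ] [7.1 9.9 2.4] [ 1.6  -2.19 -0.13]
0 [49.2 46.8] [51.46 48.98] [ 6.7 11.   1.9] [ 1.63 -2.23 -0.01]
0 [46.8 46.8] [49.05 49.02] [7.  9.8 2.4] [ 1.59 -2.23 -0.13]
0 [46.  46.8] [49.04 48.98] [9.8 9.3 1.2] [ 1.5  -2.6  -0.13]
35.9333 0.01730312296925992
```

Both fences were met at nest (49.0, 49.0) mm against an expected 50 ± 2. Next I firm up slightly and scan the yaw: where the square lies flat, the actual yaw should plateau while the commanded yaw changes.

```bash
python3 - <<'E'
from n import *
f0=np.array([.38,.55,-3.1])
def yaw():
    z=R.from_quat(manip.read_orientation()).as_matrix()[:,2];return np.degrees(np.arctan2(z[1],z[0])-NY)-45
def tilt():
    M=R.from_quat(manip.read_orientation()).as_matrix();return np.degrees(A.T@M[:2,1]) 
u=np.array([44.7,44.7]);z=.0548
for d in (0,.6,1.2,.6,0,-.6,-1.2,-.6,0):
    manip.move_straight([*w(u),z],quat(NY+np.pi/4+np.radians(d)),speed=.03)
    manip.wait(.15)
    print(d,"yaw",round(yaw(),3),"tilt",tilt().round(2),un().round(2),fn(f0).round(1),manip.read_ft_torque().round(2))
print(manip.read_time_s(),manip.read_position())
E
```

```text
0 yaw 0.011 tilt [0.47 0.46] [48.98 48.89] [10.7 13.4  1.2] [ 2.2  -3.23 -0.11]
0.6 yaw 0.529 tilt [0.46 0.47] [48.89 48.89] [10.4 14.   1.7] [ 2.3  -3.19 -0.69]
1.2 yaw 1.115 tilt [0.46 0.46] [48.89 48.74] [ 9.4 14.2  3.4] [ 2.08 -2.97 -0.8 ]
0.6 yaw 0.58 tilt [0.48 0.44] [48.95 48.71] [ 9.7 13.3  4. ] [ 2.02 -3.09 -0.28]
0 yaw 0.07 tilt [0.48 0.43] [48.94 48.71] [ 9.8 12.5  3.7] [ 2.01 -3.16  0.38]
-0.6 yaw -0.481 tilt [0.48 0.43] [48.89 48.66] [ 9.6 12.6  3.9] [ 1.92 -3.04  0.78]
-1.2 yaw -1.026 tilt [0.5  0.43] [49.02 48.72] [10.4 11.6  4. ] [ 1.88 -3.13  1.23]
-0.6 yaw -0.49 tilt [0.49 0.44] [48.97 48.74] [10.  11.8  3.3] [ 2.   -3.09  0.65]
0 yaw 0.033 tilt [0.47 0.44] [48.87 48.68] [ 9.8 13.2  4.7] [ 2.09 -2.97  0.06]
39.5333 [0.73929856 0.21411729 0.05701103]
```

Mz is close to 0 at a yaw offset of 0, so the square is flat in yaw. The tool does tilt about 0.47° about each axis under the push and z rose 2 mm, so the square is probably slightly lifted at its inner side. I'll back off the push, counter-tilt and press down a little.

```bash
cat > adj.py <<'E'
from n import *
f0=np.array([.38,.55,-3.1])
def Mt(): return R.from_quat(manip.read_orientation()).as_matrix()
def tilt(): return A.T@Mt()[:2,1]
def q(t,d=0):   # commanded tilt (nest x,y comps of tool y axis, rad), yaw offset
    y=np.r_[A@np.asarray(t),-1];y/=np.linalg.norm(y)
    a=NY+np.pi/4+d;z=np.array([np.cos(a),np.sin(a),0]);z-=y*(y@z);z/=np.linalg.norm(z)
    return R.from_matrix(np.c_[np.cross(y,z),y,z]).as_quat()
def show(*l): print(*l,"tilt",np.degrees(tilt()).round(2),un().round(2),"z",round(manip.read_position()[2],4),"f",fn(f0).round(1),"m",manip.read_ft_torque().round(2),"t",round(manip.read_time_s(),1))
E
python3 - <<'E'
from adj import *
c=np.zeros(2);u=np.array([46.,45.7])
for z in (.0548,.054,.0535,.0535):
    c=c-tilt()
    manip.move_straight([*w(u),z],q(c),speed=.02);manip.wait(.15)
    show(z,np.degrees(c).round(2))
a=cam("scene");b=cam("top")
cv2.imwrite("pics/c6.png",np.hstack([crop(a,(316,300),65,95,6),crop(b,(210,140),65,95,6)]))
E
```

```text
0.0548 [-0.47 -0.44] tilt [-0.11 -0.08] [49.14 49.  ] z 0.0564 f [ 7.2 10.9  4.5] m [ 1.91 -2.56  0.11] t 39.9
0.054 [-0.36 -0.36] tilt [0.02 0.01] [49.14 48.99] z 0.0564 f [6.7 9.9 8.1] m [ 1.76 -2.07  0.09] t 40.3
0.0535 [-0.38 -0.37] tilt [0.01 0.  ] [49.1  49.01] z 0.0564 f [ 4.8  9.4 11.6] m [ 1.63 -1.92  0.06] t 40.7
0.0535 [-0.38 -0.37] tilt [-0.  0.] [49.12 48.98] z 0.0563 f [ 3.5  9.6 11.7] m [ 1.66 -1.93  0.05] t 41.1
crop x0,y0 283 252
crop x0,y0 177 92
```

View pics/c6.png

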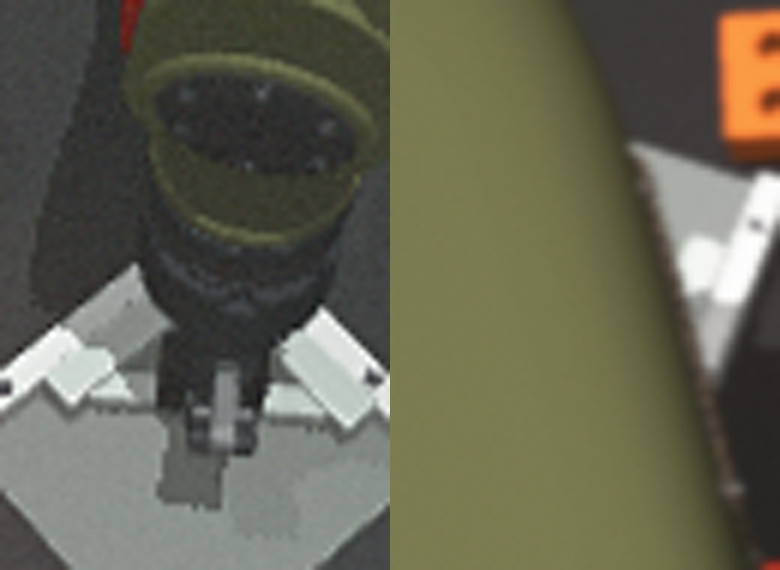

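Both arms lie against the fences with no gap showing, at crop (75,340) and (330,340) in the scene view and (715,310) in the top view. The tilt is now 0. The x force is low, so I balance the pushes, ease the down force and check that it holds still.

```bash
python3 - <<'E'
from adj import *
c=np.radians([-.38,-.37])
for u,z in (((44.8,45.5),.0545),((44.2,45.2),.0543)):
    manip.move_straight([*w(u),z],q(c),speed=.02);manip.wait(.2);show(u)
    c=c-tilt()
manip.move_straight([*w(u),z],q(c),speed=.02);manip.wait(.2);show("c")
manip.wait(1.2);show("hold");print(manip.read_gripper_width())
a=cam("scene");b=cam("top");print(net("scene",a,"bottle"),net("scene",a,"square_grip"))
for C in(a,):
    g=w((50,50)); v,s=fit(C,[SQ[4],SQ[5],((20,-50,22),(48,-50,22),(0,1)),((-50,20,22),(-50,48,22),(1,0)),((20,-32,22),(48,-32,22),(0,-1)),((-32,20,22),(-32,48,22),(-1,0))],(*g,NY),.010);print(v,np.degrees(v[2]),s,(A.T@(v[:2]-NO))*1e3)
E
```

```text
(44.8, 45.5) tilt [0.09 0.01] [48.97 48.91] z 0.0566 f [ 9.5 10.7  3.7] m [ 1.82 -3.1   0.13] t 41.7
(44.2, 45.2) tilt [0.06 0.03] [48.96 48.9 ] z 0.0566 f [10.8 10.9  3.3] m [ 1.85 -3.52  0.11] t 42.1
c tilt [-0. -0.] [48.96 48.9 ] z 0.0565 f [10.4 11.4  3.6] m [ 1.83 -3.47  0.1 ] t 42.6
hold tilt [0. 0.] [48.96 48.92] z 0.0565 f [10.5 12.5  4. ] m [ 1.85 -3.52  0.11] t 43.8
0.017073165487042286
[(0.93, array([ 0.7019,  0.0565, -0.0048])), (0.93, array([ 0.5903,  0.3413, -0.002 ])), (0.62, array([ 0.5894,  0.1198, -0.0026])), (0.59, array([ 0.368 ,  0.2422, -0.0005]))] [(0.97, array([0.7392, 0.2167, 0.0526]))]
[ 0.73254498  0.21145567 -0.18170217] -10.410767214982231 0.380376895462848 [43.3916858  43.92054586]
```

```bash
python3 - <<'E'
from adj import *
manip.hand_in();show("end")
E
```

```text
the job is handed in; nothing more can be done
the job is handed in; nothing more can be done
```

The job is handed in, with no verdict reported. The clear bottle stands in the spill tray, and the square is in the nest, still gripped and pressed lightly into the corner. My last clock reading before handing in was about 44 s.

**Bottle:** I set it down and let go; a picture showed it upright in the tray. The last detection put it at (0.368, 0.242), about the tray's centre.

**Square, final readings before handing in:**
- It pressed with about 10.5 N on the short fence, 12.5 N on the long fence and 4 N down.
- These values held steady over 1.2 s, with the grip opening at 17.1 mm.
- Tool tilt was 0° after I corrected about 0.47° per axis of lean under the push.
- The moment about the vertical was about 0.1 N m, which agrees with both faces lying flat.
- The grip came to rest at nest (49.0, 48.9) mm against the ideal (50, 50), which is within the camera calibration.

**Checks that failed or disagreed:** The last edge fit on the seated square was unusable (score 0.38) because the gripper hid most of it. Flatness therefore rests on the forces, the moment and a close-up that showed no gaps; it was taken just before the last small push adjustment. I took no last overall picture of the other things on the bench; the arm passed well above them, and no unexpected contact force showed in the readings I took.

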